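Check a carton on the beam scale and arrest it again

ROBOT

A 6-joint arm with a two-finger parallel gripper is mounted at the origin on a cart in front of the work surface, level with it; the furniture and walls round the work are solid. World frame = base frame: x ahead of the robot, y to its left, z up, the work surface at z = 0. Lengths are in m, angles in rad, forces in N, time in s.
With the tool pointing down it reaches from about 0.3 to 0.775 m from the base axis. Payload 14.6 kg.
Tool frame: the origin (TCP) lies midway between the tips of the shut fingers; the grasp point (between the pads) lies 19 mm behind it; z points along the fingers, y is the line along which they close (so a half turn about z gives the same grasp; the last joint's range is limited). The gripper opens to 85 mm and grips with 20 to 120 N. Pads are 22 mm wide; open, the fingers measure 114 mm over their backs; the gripper's body (76 mm by 85 mm) begins 54 mm behind the grasp point. The pads swing forward as they close: fully open they stand 13 mm farther back than shut.
Start: joints at [1.231, 0.3, 1.521, -0, 1.321, -0.067], TCP at [0.148, 0.53, 0.231] pointing down, gripper open.
Joint ranges: [-3.03, 3.03], [-0.79, 2.21], [0.23, 2.52], [-1.04, 4.18], [0, 3.07], [-2.55, 2.55]. Speed limits (rad/s): [2.22, 2.22, 2.57, 3.14, 3.14, 3.14].

INTERFACE

Orientations are given as a unit quaternion [x, y, z, w].
In Python, from bench import sensors, eyes, workorder gives the robot as it stands.
- The arm moves only by the shell command python3 -m crank 'ROWS' [FORCE]. ROWS is JSON, a list that holds one entry, the list of rows, each a list of 7 numbers: the shift along the tool's x, y, z in cm, then the turn, a rotation vector about the tool's x, y, z in degrees, then the gripper's target within -1 to 1 (shut at 1, half-way at 0, fully open at -1). In form: [[[x, y, z, ax, ay, az, fingers], ...]]. A call has 1 to 12 rows; each row is the pose to reach, as a shift and turn from the pose commanded when the call began, along the tool's axes at that moment; what a row does not reach only later rows make up. A row lasts 1/8 s, in which the tool goes at most 62.5 mm and 10.7 degrees, less where a joint would pass 70% of its speed; a pose out of reach is approached as far as the arm can. A call with a gripper value outside its range is refused whole. The fingers move at their own pace and stop on an object; FORCE is the grip in N (left out, the last holds). Time passes only in rows, so rows that repeat a pose let the fingers close. It gives the time, the measured TCP pose, the force, the opening and the grip force at its end, in the units of the state.
- sensors.get_state(): the state, without advancing time (a new reading comes with each control period).
- eyes.get_image(name): name is "side" or "top" or "wrist"; returns the picture (384x512x3 uint8, red, green, blue); there is no depth.
- eyes.get_calibration(name): a dict with "K" (3x3 intrinsics, pixels), "T" (4x4, takes a point from camera to world coordinates); the wrist camera has in their place "tool_from_camera" (4x4, takes a point from camera to tool coordinates, whose origin is the TCP and whose axes are the flange's). Camera axes: x right, y up, looking along -z (the intrinsics and any distortion apply to the point x, -y, -z); pixel columns grow to the right and rows downward; lengths in m; the calibration is good to about 2 mm. A picture is of the moment at which its call begins: read the wrist's pose just before it. get_calibration takes no time and is no camera call.
- workorder.finish_job(): hands the job in; it is judged then, once.
The state is a dict: "t": time; "joints": joint angles; "joint_velocities": joint speeds; "tau": joint torques, N m; "tcp_pos": TCP position; "ee_rot": TCP orientation; "wrist_force": force on the tool from outside, world axes, zero at the start; "torque": the same for the moment, N m; "opening": finger opening in m; "gripper_force": force on a finger pad.
Only numpy, scipy, OpenCV 4.12 (cv2) and the standard library are available. Lean on these libraries where they do the work, as an engineer would, in place of code of your own. Each camera call takes 0.05 s, during which the arm holds its last target. There are 200 camera calls.

TASK

Check the little carton against the steel weight on the beam scale: throw the arrest lever at the front of the scale all the way over to free the beam, and leave it there until the beam has tipped over to one side and rested there for a second. Then throw the lever fully back so that the beam is locked level again. Work the lever only: do not touch the beam, the pans, the carton or the weight, which stay on their pans.

Things in the scene. Friction and masses are not known exactly. Their poses are not given: they have to be found in the camera images.
- scale: Grey beam scale fixed on the desk. Origin on the desk under the beam's middle; z up, y along the beam, -x towards the robot. Base x -125 to 65, y +-100, 20 mm high. Aluminium beam 270 mm long, hinged 92 mm up; round steel pans 94 mm across on it at y = +-120 mm, floor 107, rim 113 mm up when level. White dial plate behind, 155 mm high. Lever pivot at x -95, y 0, z 42 mm.
- arrest_lever (a joint): Lever in front of the beam: 11 mm rod, 23 mm black ball knob centred 78 mm from its pivot, turning about the scale's x axis. Rad: 0 = arrested, leaning 0.6 rad from upright to the scale's +y; 1.2 = free, leaning 0.6 to -y; a stop at each end. Friction holds it where left (1 N at the knob); shut fingers can push it sideways. Beam quite free above 0.9.
- lever_knob (a point): Centre of the lever's black ball knob (moves with the lever).
- beam (a joint): Tilt of the beam in rad: 0 = level, positive = the +y end up; stops at -0.12 and +0.12. While arrested two pads hold it level; when freed it tips by itself to its stop on the heavier side in about 1 s, and turning the lever back lifts it level.
- carton_mid (a point): Centre of the small carton lying loose on one pan, 62 x 48 x 26 mm, about 0.2 kg.
- weight_mid (a point): Centre, 20 mm up, of the steel weight standing loose on the other pan: 34 mm across, 40 mm high with its knob, 0.12 kg.

How it is judged:
On the way:
1. the lever is over, and the freed beam has tipped to one side and rests there (value of joint arrest_lever above 0.9 rad and (value of joint beam above 0.09 rad or value of joint beam below -0.09 rad) and velocity of joint beam between -0.1 and 0.1 rad/s), for 0.6 s.
At the end, for the whole second after the job is handed in: The lever is back within 0.2 rad of its arrested stop, the beam is still and level within 0.05 rad, and carton and weight are on their pans within 20 mm of where they started (value of joint arrest_lever below 0.2 rad and value of joint beam between -0.05 and 0.05 rad and velocity of joint beam between -0.05 and 0.05 rad/s and distance of each of carton_mid, weight_mid from where it was at the start of the episode below 0.02 m); the robot touches nothing.
It fails at once if the robot touches the beam or its pans (contact force between any of the arm, the fingers and beam above 0.5 N).
It fails at once if the robot touches the carton or the weight (contact force between any of the arm, the fingers and carton above 0.5 N or contact force between any of the arm, the fingers and weight above 0.5 N).
It also fails if it takes over 45 s, if anything falls off the work surface, if the arm or the gripper's body presses on something with over 40 N, if the wrist force passes 120 N, or if a joint passes its speed limit or range.

## Working session

There is one attempt and no reset: what is moved stays moved. The work goes in short steps, Python scripts to look and compute and a shell command to move; the robot and the scene stay as the last step left them, time stands still between calls to the robot, and variables do not carry over. Pictures are saved under pics/ and viewed, at most 10 in all, crops included, and the job is handed in when it is done.

```bash
mkdir -p pics; python3 - <<'E'
from bench import sensors, eyes
import cv2, numpy as np
s=sensors.get_state();print(s['t'],s['tcp_pos'],s['ee_rot'],s['opening'])
for n in("side","top"):
    cv2.imwrite(f"pics/{n}0.png",eyes.get_image(n)[:,:,::-1]); c=eyes.get_calibration(n);print(n,{k:np.round(v,3).tolist() if not isinstance(v,str) else v for k,v in c.items()})
print(eyes.get_calibration("wrist"))
E
```

```text
0.0 [0.14809063 0.52942424 0.23070951] [ 1.35972896e-01  9.90712377e-01 -5.83225283e-04 -1.32698539e-04] 0.08560389639896598
side {'K': [[423.987, 0.0, 254.629], [0.0, 423.987, 194.841], [0.0, 0.0, 1.0]], 'T': [[1.0, 0.003, 0.014, 0.517], [0.009, 0.628, -0.778, -0.829], [-0.011, 0.778, 0.628, 0.63], [0.0, 0.0, 0.0, 1.0]]}
top {'K': [[438.61, 0.0, 253.755], [0.0, 438.61, 195.573], [0.0, 0.0, 1.0]], 'T': [[-0.125, 0.966, -0.226, 0.338], [-0.992, -0.121, 0.031, -0.155], [0.003, 0.229, 0.974, 0.953], [0.0, 0.0, 0.0, 1.0]]}
{'K': array([[288.69444326,   0.        , 256.68008958],
       [  0.        , 288.69444326, 193.06749863],
       [  0.        ,   0.        ,   1.        ]]), 'tool_from_camera': array([[ 1.09527369e-03,  9.62574007e-01,  2.71016756e-01,
         6.81915836e-02],
       [ 9.99999395e-01, -1.02686054e-03, -3.94233045e-04,
         4.94080952e-04],
       [-1.01182068e-04,  2.71017024e-01, -9.62574549e-01,
        -1.40866832e-01],
       [ 0.00000000e+00,  0.00000000e+00,  0.00000000e+00,
         1.00000000e+00]])}
```

View pics/top0.png

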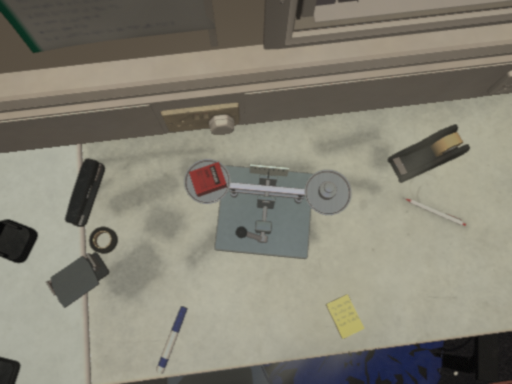

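View pics/side0.png

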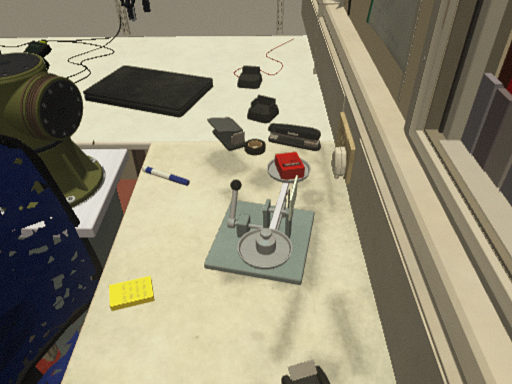

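The top view shows the knob at about (241,232), the carton pan at (207,181), and the weight pan at (329,192). In the side view the knob is at about (236,185), the weight pan at (264,247), and the carton pan at (289,169). Next I'll triangulate these points.

```bash
cat > h.py <<'E'
import numpy as np
from bench import sensors, eyes
def ray(n,u,v):
    c=eyes.get_calibration(n);K=c["K"];T=np.array(c["T"])
    d=T[:3,:3]@np.array([(u-K[0][2])/K[0][0],-(v-K[1][2])/K[1][1],-1]);return T[:3,3],d/np.linalg.norm(d)
def plane(n,u,v,z):
    o,d=ray(n,u,v);return o+d*(z-o[2])/d[2]
def tri(a,b):
    (o,d),(p,e)=ray("top",*a),ray("side",*b)
    t=np.linalg.lstsq(np.c_[d,-e],p-o,rcond=None)[0];x,y=o+t[0]*d,p+t[1]*e
    return (x+y)/2,np.linalg.norm(x-y)
E
python3 - <<'E'
from h import *
import cv2
def blob(n,u,v,r,th):
    g=cv2.cvtColor(cv2.imread(f"pics/{n}0.png"),6)[v-r:v+r,u-r:u+r]
    k,l,s,c=cv2.connectedComponentsWithStats((g<th).astype(np.uint8)); i=1+np.argmax(s[1:,4]);print(n,s[i]);return c[i]+[u-r,v-r]
a=blob("top",241,232,9,60);b=blob("side",236,185,9,60);print(a,b)
k,e=tri(a,b);print("knob",k,e)
L=plane("top",207.5,181.5,.11);R=plane("top",329,192,.11);m=(L+R)/2
y=(L-R)/np.linalg.norm(L-R);x=np.array([y[1],-y[0],0]);print("pans",L,R,np.linalg.norm(L-R),m,"yaw",np.arctan2(-y[0],y[1]))
m[2]=0
print("knob pred",m-.095*x+y*.078*np.sin(.6)+[0,0,.042+.078*np.cos(.6)])
print("pivot",m-.095*x,"knob free",m-.095*x-y*.078*np.sin(.6))
print("base front corners",[plane("top",u,v,.02)for u,v in((215,249),(307,257))], "pred",m-.125*x+.1*y,m-.125*x-.1*y)
q=sensors.get_state()['ee_rot']
from scipy.spatial.transform import Rotation as Ro
print(Ro.from_quat(q).as_matrix().round(3))
E
```

```text
top [ 4  4 11 10 82]
side [ 4  4 10 10 77]
[241.20731707 231.73170732] [235.46753247 184.76623377]
knob [ 0.46620279 -0.14890767  0.10756389] 7.196803575980094e-05
pans [ 0.57406682 -0.09440652  0.11      ] [ 0.52276987 -0.33064267  0.11      ] 0.24174138484542348 [ 0.54841835 -0.2125246   0.11      ] yaw -0.21382328599181147
knob pred [ 0.46492744 -0.14932669  0.10637618]
pivot [ 0.4555818  -0.19236582  0.        ] knob free [ 0.44623617 -0.23540495  0.        ]
base front corners [array([ 0.44969731, -0.08872368,  0.02      ]), array([ 0.4085819 , -0.27999196,  0.02      ])] pred [ 0.44748477 -0.08827721  0.        ] [ 0.40504523 -0.28372256  0.        ]
[[-0.963  0.269 -0.   ]
 [ 0.269  0.963 -0.001]
 [ 0.    -0.001 -1.   ]]
```

```bash
python3 -m crank '[[[-12,-13,0,0,0,0,1],[-12,-13,0,0,0,0,1],[-12,-13,0,0,0,0,1],[-48,-52.3,0,0,0,-3.3,1],[-48,-52.3,0,0,0,-3.3,1],[-48,-52.3,0,0,0,-3.3,1],[-48,-52.3,0,0,0,-3.3,1],[-48,-52.3,0,0,0,-3.3,1],[-48,-52.3,0,0,0,-3.3,1],[-48,-52.3,0,0,0,-3.3,1],[-48,-52.3,0,0,0,-3.3,1],[-48,-52.3,0,0,0,-3.3,1]]]'
python3 -m crank '[[[0,0,0,0,0,0,1],[0,0,0,0,0,0,1]]]'
python3 - <<'E'
from h import *;import cv2
from scipy.spatial.transform import Rotation as Ro
s=sensors.get_state();print(s['t'],s['tcp_pos'],s['opening']);print(Ro.from_quat(s['ee_rot']).as_matrix().round(3))
m=np.array([.5484,-.2125]);d=s['tcp_pos'][:2]-m;print("scale xy",d@[.977,-.212],d@[.212,.977])
cv2.imwrite("pics/w1.png",eyes.get_image("wrist")[:,:,::-1])
E
```

```text
t: 1.6
tcp_pos: [0.47, -0.1059, 0.2308]
ee_rot: [0.108, 0.994, 0.0, -0.0]
wrist_force: [-0.8, 0.4, -0.2]
opening: 0.0001
gripper_force: 0.0
t: 1.85
tcp_pos: [0.4692, -0.1029, 0.231]
ee_rot: [0.107, 0.994, 0.0, -0.0]
wrist_force: [0.3, 0.1, -0.8]
opening: -0.0005
gripper_force: 0.0
1.85 [ 0.46919603 -0.10287229  0.23102818] -0.0005364108754184502
[[-0.977  0.214 -0.001]
 [ 0.214  0.977  0.   ]
 [ 0.001  0.    -1.   ]]
scale xy -0.10062335182736554 0.09031502824351025
```

View pics/w1.png

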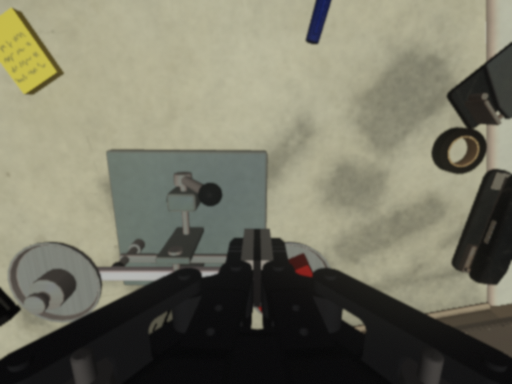

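The knob at wrist (209,194) gives scale coordinates x -93, y +45 mm, which agrees with the triangulation. The fingers are clear on the +y side, so I'll lower them and push.

```bash
python3 -m crank '[[[-0.4,0,4.5,0,0,0,1],[-0.4,0,9,0,0,0,1],[-0.4,0,13.5,0,0,0,1],[-0.4,0,13.5,0,0,0,1]]]'
python3 -m crank '[[[0,-1,0,0,0,0,1],[0,-2,0,0,0,0,1],[0,-2.8,0,0,0,0,1],[0,-3.6,0,0,0,0,1],[0,-4.4,0,0,0,0,1],[0,-5.2,0,0,0,0,1],[0,-6,0,0,0,0,1],[0,-6.8,0,0,0,0,1],[0,-7.6,0,0,0,0,1],[0,-8.4,0,0,0,0,1],[0,-9,0,0,0,0,1],[0,-9,0,0,0,0,1]]]'
python3 - <<'E'
from h import *;import cv2
cv2.imwrite("pics/s2.png",cv2.resize(eyes.get_image("side")[130:300,180:340,::-1],None,fx=3,fy=3))
E
```

```text
t: 2.4
tcp_pos: [0.4719, -0.103, 0.0944]
ee_rot: [0.107, 0.994, 0.0, -0.003]
wrist_force: [0.4, -0.4, -0.3]
opening: 0.0
gripper_force: 0.0
t: 3.9
tcp_pos: [0.4541, -0.1925, 0.0963]
ee_rot: [0.108, 0.994, -0.0, -0.0]
wrist_force: [0.2, -0.7, 0.7]
opening: -0.0001
gripper_force: 0.0
```

View pics/s2.png

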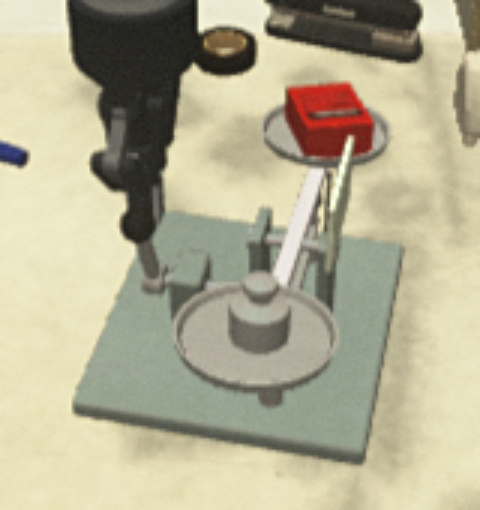

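The side view shows the fingers behind the knob, at crop (140,222), with the lever just past upright and the beam still level. I'll keep pushing until the force rises at the stop.

```bash
python3 -m crank '[[[0,-0.5,0,0,0,0,1],[0,-1,0,0,0,0,1],[0,-1.5,0,0,0,0,1],[0,-1.5,0,0,0,0,1]]]' | grep -E "t:|tcp|wrist"
python3 -m crank '[[[0,-0.4,0,0,0,0,1],[0,-0.7,0,0,0,0,1],[0,-0.7,0,0,0,0,1]]]'| grep -E "t:|tcp|wrist"
python3 - <<'E'
from h import *;import cv2
cv2.imwrite("pics/s3.png",cv2.resize(eyes.get_image("side")[130:300,180:340,::-1],None,fx=3,fy=3))
E
```

```text
t: 4.45
tcp_pos: [0.4509, -0.2072, 0.0963]
ee_rot: [0.108, 0.994, -0.0, 0.0]
wrist_force: [-0.5, -0.2, 0.3]
t: 4.82
tcp_pos: [0.4501, -0.2101, 0.0959]
ee_rot: [0.107, 0.994, 0.003, -0.0]
wrist_force: [8.4, 32.4, 1.9]
```

View pics/s3.png

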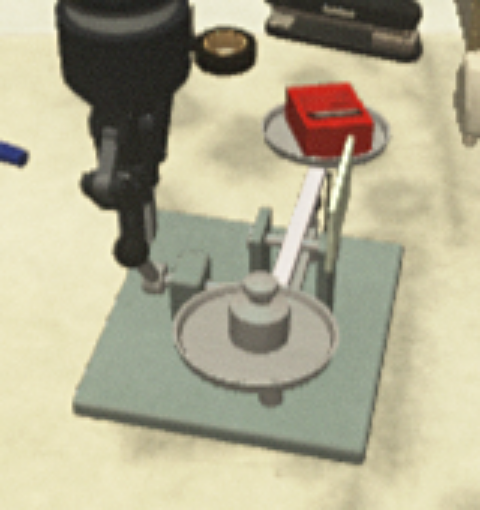

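A 33 N reaction shows the lever is at its free stop. I'll back off a little, wait for the beam, and rise clear.

```bash
python3 -m crank '[[[0,1.5,0,0,0,0,1],[0,1.5,0,0,0,0,1],[0,1.5,-4.5,0,0,0,1],[0,1.5,-9,0,0,0,1],[0,1.5,-13.5,0,0,0,1],[0,1.5,-13.5,0,0,0,1],[0,1.5,-13.5,0,0,0,1],[0,1.5,-13.5,0,0,0,1],[0,1.5,-13.5,0,0,0,1],[0,1.5,-13.5,0,0,0,1],[0,1.5,-13.5,0,0,0,1],[0,1.5,-13.5,0,0,0,1]]]'| grep -E "t:|tcp|wrist"
python3 -m crank '[[[0,0,0,0,0,0,1],[0,0,0,0,0,0,1],[0,0,0,0,0,0,1],[0,0,0,0,0,0,1],[0,0,0,0,0,0,1],[0,0,0,0,0,0,1],[0,0,0,0,0,0,1],[0,0,0,0,0,0,1],[0,0,0,0,0,0,1],[0,0,0,0,0,0,1]]]'| grep -E "t:|tcp|wrist"
python3 - <<'E'
from h import *;import cv2
cv2.imwrite("pics/s4.png",cv2.resize(eyes.get_image("side")[130:300,180:340,::-1],None,fx=3,fy=3))
E
```

```text
t: 6.38
tcp_pos: [0.4527, -0.1989, 0.2313]
ee_rot: [0.107, 0.994, 0.0, -0.0]
wrist_force: [-0.8, 0.6, 0.5]
t: 7.62
tcp_pos: [0.4527, -0.199, 0.2313]
ee_rot: [0.107, 0.994, -0.0, 0.0]
wrist_force: [-0.3, 0.5, -0.1]
```

View pics/s4.png

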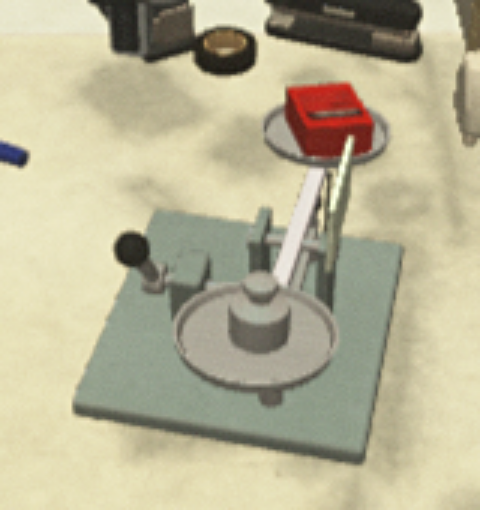

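The lever leans to -y with the knob at crop (131,250), but the beam doesn't appear to have moved. I'll measure the lever angle.

```bash
python3 - <<'E'
from h import *;import cv2
t=eyes.get_image("top")[:,:,::-1];s=eyes.get_image("side")[:,:,::-1]
cv2.imwrite("pics/t5.png",t);cv2.imwrite("pics/s5.png",s)
g=cv2.cvtColor(s,6)[204:222,214:233];k,l,st,c=cv2.connectedComponentsWithStats((g<60).astype(np.uint8));i=1+np.argmax(st[1:,4]);b=c[i]+[214,204];print(b,st[i])
m=np.array([.5484,-.2125,0]);X=np.array([.977,-.212,0]);Y=np.array([.212,.977,0])
C,d=ray("side",*b)
# intersect with lever plane x=-95
tt=((m-.095*X-C)@X)/(d@X);p=C+tt*d-m
# scale-x plane is shallow for the side view: use distance to predicted knob instead
for q in np.arange(.2,1.31,.1):
    P=m-.095*X+Y*.078*np.sin(.6-q)+[0,0,.042+.078*np.cos(.6-q)];w=P-C;print(round(q,1),np.linalg.norm(w-(w@d)*d).round(4))
a=cv2.imread("pics/side0.png").astype(int);df=np.abs(a-s).max(2);print("side diff pans",df[150:185,265:312].mean(),df[225:268,235:295].mean(),"bg",df[300:350,250:330].mean())
cv2.imwrite("pics/x5.png",np.vstack([cv2.resize(z[140:270,180:360],None,fx=4,fy=2.2) for z in (a.astype(np.uint8)*1,s)]))
cv2.imwrite("pics/x5.png",np.hstack([cv2.resize(z[140:270,205:320],None,fx=3.4,fy=3.4) for z in (a.astype(np.uint8),s)]))
E
```

```text
[223.60215054 212.87096774] [ 5  4 10 11 93]
0.2 0.0555
0.3 0.0522
0.4 0.0483
0.5 0.0437
0.6 0.0386
0.7 0.0329
0.8 0.0268
0.9 0.0202
1.0 0.0133
1.1 0.0061
1.2 0.002
1.3 0.0093
side diff pans 46.33373860182371 31.782945736434108 bg 9.747
```

View pics/x5.png

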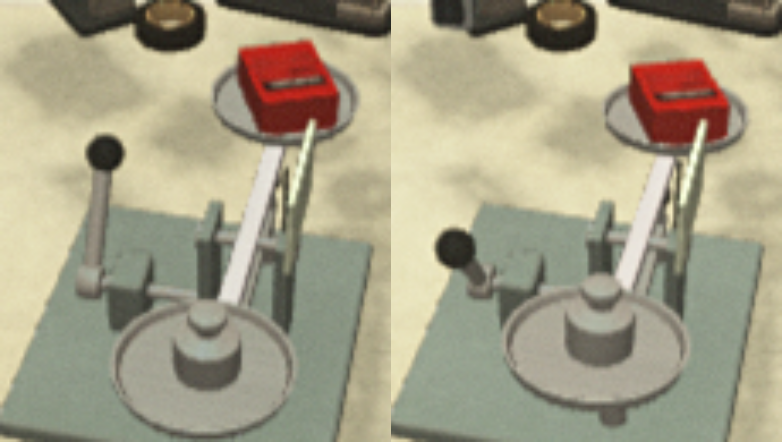

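View pics/t5.png

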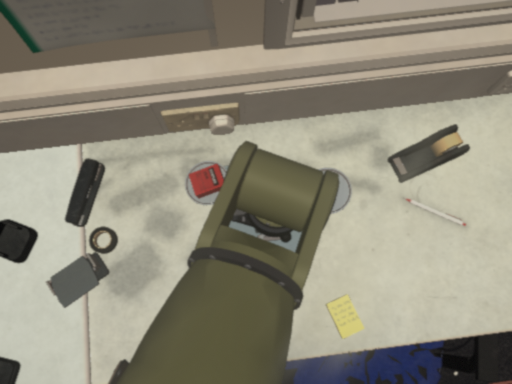

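The before/after comparison shows the beam tipped: carton pan lower, weight pan higher, lever at about 1.2 rad. It has rested for over 2 s. Now I'll go to the -y side and push back.

```bash
python3 -m crank '[[[0,-4.3,0,0,0,0,1],[0,-8.6,0,0,0,0,1],[0,-8.6,0,0,0,0,1],[0,-8.6,4.5,0,0,0,1],[0,-8.6,9,0,0,0,1],[0,-8.6,13.5,0,0,0,1],[0,-8.6,13.5,0,0,0,1]]]'| grep -E "t:|tcp|wrist"
python3 -m crank '[[[0,1,0,0,0,0,1],[0,2,0,0,0,0,1],[0,3,0,0,0,0,1],[0,4,0,0,0,0,1],[0,5,0,0,0,0,1],[0,6,0,0,0,0,1],[0,7,0,0,0,0,1],[0,8,0,0,0,0,1],[0,9,0,0,0,0,1],[0,10,0,0,0,0,1],[0,10.7,0,0,0,0,1],[0,10.7,0,0,0,0,1]]]'| grep -E "t:|tcp|wrist"
python3 -m crank '[[[0,0.3,0,0,0,0,1],[0,0.5,0,0,0,0,1],[0,0.5,0,0,0,0,1]]]'| grep -E "t:|tcp|wrist"
```

```text
t: 8.65
tcp_pos: [0.4334, -0.2815, 0.0941]
ee_rot: [0.107, 0.994, 0.001, -0.002]
wrist_force: [-0.4, -0.3, 1.3]
t: 10.15
tcp_pos: [0.4573, -0.1779, 0.0963]
ee_rot: [0.107, 0.994, 0.0, -0.0]
wrist_force: [0.2, 0.2, -0.5]
t: 10.52
tcp_pos: [0.4583, -0.1735, 0.0963]
ee_rot: [0.107, 0.994, 0.0, -0.0]
wrist_force: [-0.0, -1.0, -0.3]
```

```bash
python3 -m crank '[[[0,0.3,0,0,0,0,1],[0,0.6,0,0,0,0,1],[0,0.6,0,0,0,0,1]]]'| grep -E "tcp|wrist"
```

```text
tcp_pos: [0.4593, -0.1688, 0.0963]
wrist_force: [-4.3, -14.0, -3.9]
```

The fingers have reached the stop, at 15 N. I'll press slightly more, then retreat up and away.

```bash
python3 -m crank '[[[0,0.2,0,0,0,0,1],[0,0.2,0,0,0,0,1],[0,-1.5,0,0,0,0,1],[0,-1.5,0,0,0,0,1],[0,-1.5,-4.5,0,0,0,1],[0,-1.5,-9,0,0,0,1],[0,-1.5,-13.5,0,0,0,1],[5,-1.5,-16,0,0,0,1],[10,-1.5,-16,0,0,0,1],[12,-1.5,-16,0,0,0,1],[12,-1.5,-16,0,0,0,1],[12,-1.5,-16,0,0,0,1]]]'| grep -E "t:|tcp|wrist"
python3 - <<'E'
from h import *;import cv2
s=eyes.get_image("side")[:,:,::-1];a=cv2.imread("pics/side0.png")
cv2.imwrite("pics/x6.png",np.hstack([cv2.resize(z[140:270,205:320],None,fx=3.4,fy=3.4) for z in (a,s)]))
E
```

```text
t: 12.4
tcp_pos: [0.3398, -0.1567, 0.2564]
ee_rot: [0.107, 0.994, 0.0, 0.0]
wrist_force: [0.0, -0.6, 0.4]
```

View pics/x6.png

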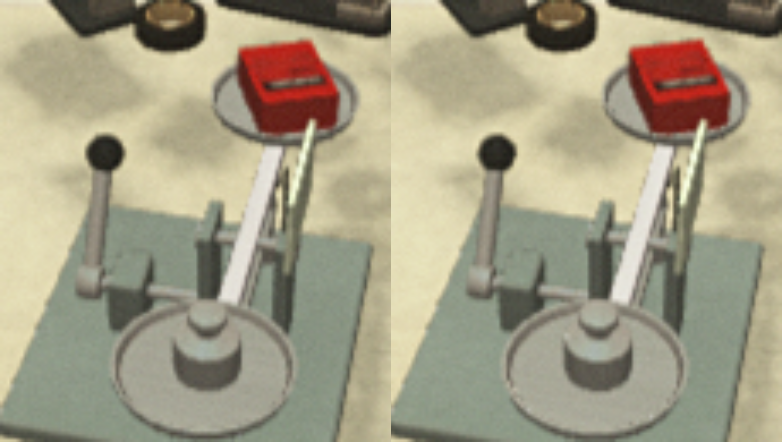

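The two halves match the starting scene: knob at (497,153) against (105,153) with the 391-pixel panel offset, beam level, and carton and weight in place.

```bash
python3 -c "
from bench import workorder;print(workorder.finish_job())"
```

```text
the job is handed in; nothing more can be done
None
```

The job is handed in: the freed beam tipped to the carton's side and rested there for over 2 s, and the lever is now fully back with the beam level and the carton and weight still in place on their pans (the hand-in returned no verdict).

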